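# Clear the vegetable bin and hold its lid at the set angle

## Robot

A 6-joint arm with a two-finger parallel gripper is mounted at the origin on a cart in front of the work surface, level with it; the furniture and walls round the work are solid. World frame = base frame: x ahead of the robot, y to its left, z up, the work surface at z = 0. Lengths are in m, angles in rad, forces in N, time in s.
With the tool pointing down it reaches from about 0.425 to 0.95 m from the base axis. Payload 3.5 kg.
Tool frame: the origin (TCP) lies midway between the tips of the shut fingers; the grasp point (between the pads) lies 19 mm behind it; z points along the fingers, y is the line along which they close (so a half turn about z gives the same grasp; the last joint's range is limited). The gripper opens to 85 mm and grips with 20 to 120 N. Pads are 22 mm wide; open, the fingers measure 114 mm over their backs; the gripper's body (76 mm by 85 mm) begins 54 mm behind the grasp point. The pads swing forward as they close: fully open they stand 13 mm farther back than shut.
Start: joints at [1.002, 0.286, 1.577, -0, 1.279, -0.15], TCP at [0.274, 0.617, 0.231] pointing down, gripper open.
Joint ranges: [-2.77, 2.77], [-0.9, 2.22], [0.21, 2.48], [-1.53, 4.67], [0.24, 2.81], [-2.84, 2.84]. Speed limits (rad/s): [2.79, 2.79, 3.14, 3.14, 3.14, 3.14].

## Interface

Orientations are given as a unit quaternion [x, y, z, w].
In Python, from plant import get_state, read_camera, ctrl gives the robot as it stands.
- The arm moves only by the shell command python3 -m crank 'ROWS' [FORCE]. ROWS is JSON, a list of rows, each a list of 3 entries, a list of its own where there are three numbers: the shift along the tool's x, y, z in mm, then the turn about the tool's z in degrees, then the closure in counts, from 0 (fully open) to 255 (shut). In form: [[[tx, ty, tz], yaw, claw], ...]. A call has 1 to 10 rows; each row is the pose to reach, as a shift and turn from the pose commanded when the call began, along the tool's axes at that moment; what a row does not reach only later rows make up. A row lasts 1/10 s, in which the tool goes at most 50 mm and 8.59 degrees, less where a joint would pass 70% of its speed; a pose out of reach is approached as far as the arm can. A call with a gripper value outside its range is refused whole. The fingers move at their own pace and stop on an object; FORCE is the grip in N (left out, the last holds). Time passes only in rows, so rows that repeat a pose let the fingers close. It gives the time, the measured TCP pose, the force, the opening and the grip force at its end, in the units of the state.
- get_state(): the state, without advancing time (a new reading comes with each control period).
- read_camera(name): name is "scene" or "top"; returns a dict with "frame" (384x512x3 uint8, blue, green, red), "range_z" (384x512 float32, m along the optical axis (not along the pixel's ray), 0 where there is no reading), "vfov" (degrees; the focal length in pixels is half the picture's height over the tangent of half this angle, whatever the lens; pixels are square), "cx", "cy" (the principal point, pixels), "k1" (the pictures are not rectified: a ray, as slopes to the right and down, at radius r is drawn at 1 + k1 r^2 times it, then the intrinsics apply), "origin" and "orientation" of the camera in the world. Camera axes: x right, y down, z forward; pixel columns grow to the right and rows downward; lengths in m; the calibration is good to about 2 mm. A picture is of the moment at which its call begins.
- ctrl.sign_off(): hands the job in; it is judged then, once.
The state is a dict: "time": time; "qpos": joint angles; "dq": joint speeds; "joint_efforts": joint torques, N m; "eef_pos": TCP position; "tcp_rot": TCP orientation; "contact_force": force on the tool from outside, world axes, zero at the start; "wrist_torque": the same for the moment, N m; "opening": opening from 0.0 (shut) to 1.0 (fully open); "finger_force": force on a finger pad.
Only numpy, scipy, OpenCV 4.12 (cv2) and the standard library are available. Lean on these libraries where they do the work, as an engineer would, in place of code of your own. Each camera call takes 0.05 s, during which the arm holds its last target. There are 200 camera calls.

## Task

I want to look over the vegetables in the wooden bin. Take the steel saddle hanger off the bin's lid without dropping it, hang it astride the bar of the rail stand and let go of it; only then raise the lid by its brass bar until the lid is in line with the brass pointer on the bin's side, and finish still holding it there with the gripper, quite still (it falls shut if let go). Leave the pointer as it is set and do not disturb the salt shaker, the artichoke and the spice jar standing about.

Things in the scene. Friction and masses are not known exactly. Their poses are not given: they have to be found in the camera images.
- bin: Fixed open wooden box, 160 (x) x 220 (y) x 90 mm high, walls 10 mm, with a hinged wooden lid on top. Origin: centre of its underside on the worktop. Its own +x points from the front (side of the lid's brass bar) to the hinge side, z up. A steel quadrant (wire sector) stands on its -y side. Wall cupboards hang behind and to the left: swing the arm round close in.
- bin_hinge (a point): Middle of the lid's hinge axis, 80 mm behind (+x) and 96 mm above the bin's origin. The axis runs along the bin's y. Axes as the bin's.
- bin_lid (a joint): Angle of the lid, rad: 0 = shut (level, its top face 102 mm above the worktop), growing as its front edge rises, up to 1.35. No catch, stay or spring, only slight damping: it falls shut if let go. The lid is 165 x 226 x 12 mm, 0.28 to 0.56 kg.
- lid_bar (a point): Middle of the brass bar along the lid's front, by which it is lifted: 12 mm thick, along the lid's y, 110 mm clear between brackets, 215 mm from the hinge axis, 44 mm finger gap to the lid's edge. Axes: x to the hinge, y along the bar, z normal to the lid. At lid angle a the bar is 215 cos(a) mm to the bin's -x and 215 sin(a) mm above the hinge. It may turn between the fingers.
- pointer (a joint): Angle at which the brass pointer is set, rad, measured just as the lid's: 0 = level, growing upward about the same axis; the lid is at the mark when its joint value equals this one. Set between 0.45 and 0.95. Stiff in its hinge; not to be touched.
- pointer_tip (a point): Free end of the pointer: a flat brass strip 165 mm long, 10 mm wide, that turns about the lid's hinge axis on the bin's right (-y) side, 16 mm outside the wall. The point's x axis points along the strip towards the hinge.
- saddle: Loose hanger of 4 mm steel strap: an inverted U standing on the lid on its legs. 32 mm over the legs (its x), 24 mm clear between, 50 mm wide (its y), 62 mm high; small upturned hooks at the feet, 26 mm either side, 12 mm high. Origin: centre of its underside; z up. 0.08 to 0.17 kg. Grip across the outside of its legs near the top. Hung, its y runs along the rail's bar.
- saddle_crown (a point): Centre of the underside of the saddle's closed top, 58 mm above its origin: this comes to rest on the bar.
- rail: Fixed stand: wooden foot 90 (x) x 210 (y) x 16 mm with two steel posts 180 mm apart and a level round steel bar between their tops. Origin: centre of its underside; its y runs along the bar.
- rail_mid (a point): Middle of the bar, on its axis, 150 mm above the worktop. The bar is 12 mm thick and 180 mm long, along the point's y axis.
- salt: Bystander: salt shaker, 44 mm across, 90 mm high. Origin: centre of its underside.
- choke: Bystander: artichoke standing on the worktop, about 70 mm. Origin: centre of its underside.
- jar: Bystander: spice jar, 42 mm across, 96 mm high. Origin: centre of its underside.
There are look-alikes about, which are no part of the job. There is more than one size of the saddle; the job needs the smaller.

How it is judged:
By the outcome, as a careful person would: the job done as asked, in the order asked, and still so for the second after the job is handed in, while the arm keeps its last pose, push and grip.
It also fails if it takes over 51 s, if anything falls off the work surface, if the arm or the gripper's body presses on something with over 40 N, if the wrist force passes 120 N, or if a joint passes its speed limit or range.

## Working session

There is one attempt and no reset: what is moved stays moved. The work goes in short steps, Python scripts to look and compute and a shell command to move; the robot and the scene stay as the last step left them, time stands still between calls to the robot, and variables do not carry over. Pictures are saved under pics/ and viewed, at most 10 in all, crops included, and the job is handed in when it is done.

```bash
ls; mkdir -p pics
cat > h.py <<'E'
import numpy as np,cv2
from scipy.spatial.transform import Rotation as R
from plant import get_state, read_camera, ctrl
def K(c):
    f=c['frame'].shape[0]/2/np.tan(np.radians(c['vfov'])/2)
    return np.array([[f,0,c['cx']],[0,f,c['cy']],[0,0,1]])
def rays(c,uv):
    p=(np.array(uv,float).reshape(-1,2)-[c['cx'],c['cy']])/K(c)[0,0]
    s=p.copy()
    for _ in range(20): s=p/(1+c['k1']*(s**2).sum(1,keepdims=True))
    return s
def pts(c,uv,z=None):
    """world pts: by depth, or on plane z"""
    s=rays(c,uv); d=np.c_[s,np.ones(len(s))]; M=R.from_quat(c['orientation']).as_matrix(); o=np.array(c['origin'])
    w=d@M.T
    if z is None:
        uv=np.array(uv).reshape(-1,2).round().astype(int); t=c['range_z'][uv[:,1],uv[:,0]]
    else: t=(z-o[2])/w[:,2]
    return o+w*t[:,None]
def cloud(c):
    h,w=c['range_z'].shape; v,u=np.mgrid[:h,:w]; P=pts(c,np.c_[u.ravel(),v.ravel()]).reshape(h,w,3); P[c['range_z']==0]=np.nan
    return P
E
python3 - <<'E'
from h import *
import pickle
for n in('scene','top'):
    c=read_camera(n); pickle.dump(c,open(n+'.pkl','wb')); cv2.imwrite(f'pics/{n}0.png',cv2.resize(c['frame'],(768,576)))
    print(n,{k:v for k,v in c.items() if k not in('frame','range_z')})
print(get_state())
E
```

```text
pics
scene {'vfov': 48.69625323812767, 'cx': 253.05673197167673, 'cy': 185.87691622005997, 'k1': -0.1083422190773672, 'origin': array([0.11747346, 1.10470624, 0.93002012]), 'orientation': array([-0.16302205,  0.87712114, -0.44249683,  0.09098829])}
top {'vfov': 50.68321674228869, 'cx': 254.287684486327, 'cy': 183.07576161652645, 'k1': -0.032797970666883676, 'origin': array([0.23735867, 0.07159329, 1.796377  ]), 'orientation': array([-0.70077957,  0.7075404 , -0.06598878,  0.06276995])}
{'time': 0.1, 'qpos': array([ 1.00202586e+00,  2.87130247e-01,  1.57803073e+00, -1.80227106e-05,
        1.27858267e+00, -1.50011532e-01]), 'dq': array([ 2.14352904e-05, -2.04730299e-04, -3.29838343e-03,  7.65119459e-05,
        2.30325818e-04,  1.16963391e-03]), 'joint_efforts': array([ 5.14456442e-04, -4.07288969e+01, -2.93701583e+01, -2.23322863e-04,
        3.31581694e-03,  4.07020320e-05]), 'eef_pos': array([0.27413585, 0.6161805 , 0.23004997]), 'tcp_rot': array([ 2.07850289e-01,  9.78160059e-01, -1.00981681e-03, -3.70180667e-04]), 'contact_force': array([-0.26288844,  0.37435286,  1.08001644]), 'wrist_torque': array([ 0.00363286, -0.01688256,  0.0099534 ]), 'finger_force': 0.0, 'opening': 1.0012665772653}
```

View pics/scene0.png

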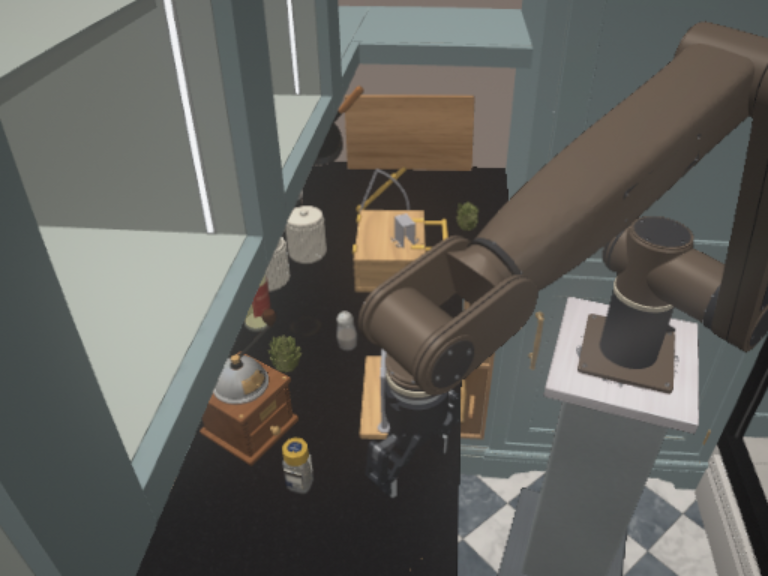

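View pics/top0.png

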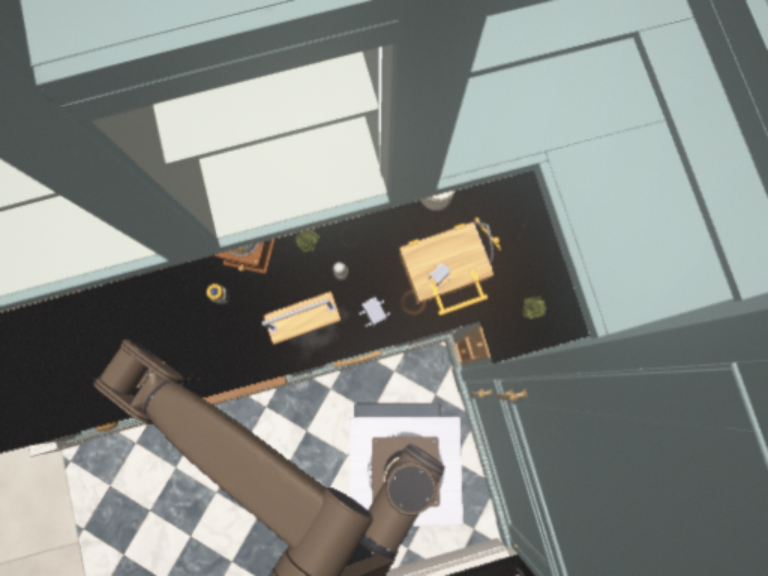

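The scene view (768x576) shows the bin at (390,245) with the grey saddle on its lid at (404,230), the pointer at (385,188), and the rail partly hidden behind the gripper. The top view shows the lid at (447,262), saddle at (440,272), brass bar at (462,300), pointer at (490,235), rail at (302,317), and a look-alike saddle on the worktop at (373,311). The salt is at (340,270), the choke at (307,240) or (534,307), and the jar at (216,293).

Run:
```python
from h import *
import pickle
for n in('top','scene'):
    c=pickle.load(open(n+'.pkl','rb')); P=cloud(c); f=c['frame'].astype(int); hsv=cv2.cvtColor(c['frame'],cv2.COLOR_BGR2HSV)
    X,Y,Z=P[...,0],P[...,1],P[...,2]
    reg=(X>.3)&(X<.9)&(Y>-.5)&(Y<.6)
    # print depth-height components above table
    for name,lo,hi in(('lid',.094,.11),('160',.155,.175),('150',.145,.162),('60',.05,.08),('all',.012,.3)):
        m=(reg&(Z>lo)&(Z<hi)).astype(np.uint8)
        k,l,s,ce=cv2.connectedComponentsWithStats(m)
        for i in range(1,k):
            if s[i,4]<12: continue
            q=l==i; r=cv2.minAreaRect(np.c_[X[q],Y[q]].astype(np.float32)*1000)
            print(n,name,s[i],'xyz',np.nanmedian(P[q],0).round(3),'hue',np.median(hsv[q],0),'rect',np.round(r[0],0),np.round(r[1],0),round(r[2],1))
c=pickle.load(open('top.pkl','rb'))
cv2.imwrite('pics/t1.png',cv2.resize(c['frame'][125:225,160:360],(800,400),interpolation=cv2.INTER_CUBIC))
c=pickle.load(open('scene.pkl','rb'))
cv2.imwrite('pics/s1.png',cv2.resize(c['frame'][100:210,210:350],(763,600),interpolation=cv2.INTER_CUBIC))
```

```text
top lid [286 132  11   3  18] xyz [ 0.769 -0.096  0.104] hue [ 20.  32. 148.] rect [768. -99.] [44.  8.] 83.3
top lid [ 267  145   62   66 1943] xyz [ 0.585 -0.132  0.103] hue [ 19.  98. 236.] rect [ 566. -139.] [228. 243.] 19.2
top lid [138 190  10  10  66] xyz [0.507 0.538 0.1  ] hue [ 22.  141.5 193. ] rect [506. 538.] [40. 37.] 17.1
top 160 [287 176  13  13  90] xyz [ 0.541 -0.096  0.164] hue [127.  10. 219.] rect [541. -96.] [30. 48.] 44.1
top 160 [195 200  24  10  44] xyz [0.451 0.254 0.157] hue [ 15.   15.5 193.5] rect [451. 257.] [10. 99.] 19.0
top 160 [176 209  19   8  37] xyz [0.423 0.352 0.158] hue [130.   6. 195.] rect [422. 345.] [11. 75.] 18.7
top 150 [156 165   8   5  18] xyz [0.615 0.452 0.151] hue [ 17.  91. 128.] rect [613. 456.] [10. 33.] 16.9
top 150 [175 200  45  18 128] xyz [0.439 0.294 0.155] hue [ 15.   19.5 196.5] rect [439. 297.] [ 13. 189.] 19.2
top 60 [283 132  18   7  38] xyz [ 0.771 -0.103  0.065] hue [ 18.   36.5 123.5] rect [ 774. -106.] [75. 22.] 87.7
top 60 [198 153  13  13  88] xyz [0.664 0.282 0.059] hue [32. 82. 97.] rect [667. 285.] [52. 47.] 26.
[... 4504 characters left out ...]
86.] [  5. 234.] 14.8
scene all [ 235  112   63   82 2301] xyz [ 0.586 -0.086  0.105] hue [ 16. 106. 183.] rect [ 567. -140.] [225. 253.] 20.2
scene all [303 135  16  17 188] xyz [ 0.458 -0.363  0.047] hue [31. 83. 81.] rect [ 462. -376.] [60. 61.] 15.4
scene all [ 134  138   84  169 4960] xyz [0.649 0.441 0.087] hue [ 17.  85. 116.] rect [724. 195.] [170. 718.] 15.3
scene all [225 207  13  25 268] xyz [0.565 0.196 0.056] hue [ 17.  20. 118.] rect [569. 189.] [38. 32.] 10.1
scene all [240 232  20  60 833] xyz [0.446 0.349 0.019] hue [ 17. 106. 208.] rect [455. 305.] [ 52. 216.] 19.6
scene all [188 292  21  35 580] xyz [0.498 0.551 0.073] hue [ 21.   41.5 111. ] rect [505. 539.] [42. 45.] 5.6
```

View pics/t1.png

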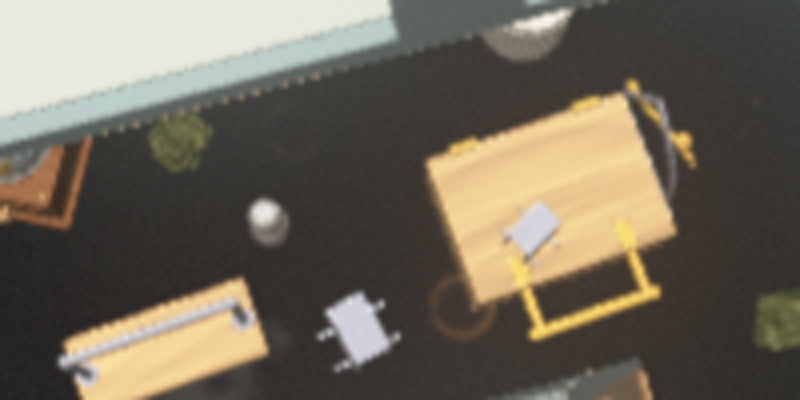

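View pics/s1.png

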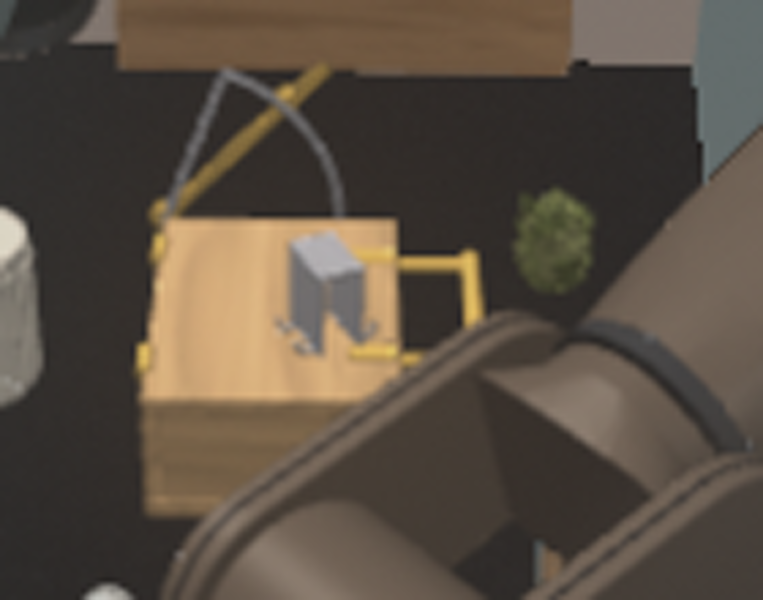

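The crops agree with the depth data. The lid saddle at (535,228) in the top crop is 62 mm tall and 30x48 mm, so it is the small one. The worktop one at (357,328) is 83 mm tall, so it is the decoy. The pointer runs from (155,210) to (325,70) in the scene crop, through the quadrant. Next I'll get precise figures.

```bash
cat >> h.py <<'E'
def go(p,deg,s=None):
    """shift (mm, tool axes) and yaw (deg) to bring TCP to p with the closing line at world angle deg"""
    s=s or get_state(); r=R.from_quat(s['tcp_rot']).as_matrix()
    d=r.T@(np.array(p)-s['eef_pos'])*1000
    psi=np.degrees(np.arctan2(r[1,1],r[0,1]))
    y=-(deg-psi); y=(y+90)%180-90
    return d.round(1),round(y,1)
E
python3 - <<'E'
from h import *
import pickle
C={n:pickle.load(open(n+'.pkl','rb')) for n in('top','scene')}
mm=lambda v:np.round(np.array(v)*1000,1)
def line(q):
    m=q.mean(0); d=np.linalg.svd(q-m,full_matrices=False)[2][0]; return m,np.degrees(np.arctan2(d[1],d[0]))%180
for n,c in C.items():
    P=cloud(c); hsv=cv2.cvtColor(c['frame'],cv2.COLOR_BGR2HSV).astype(int); X,Y,Z=P[...,0],P[...,1],P[...,2]
    hs=(hsv[...,0]>10)&(hsv[...,0]<30)
    box=(X>.4)&(X<.72)&(Y>-.3)&(Y<.02)
    wood=box&hs&(hsv[...,1]<135)&(Z>.095)&(Z<.11)
    brass=box&hs&(hsv[...,1]>=135)&(Z>.085)&(Z<.12)
    r=cv2.minAreaRect(mm(pts(c,np.argwhere(wood)[:,::-1],.102))[:,:2].astype(np.float32)); print(n,'lid',r,wood.sum())
    th=np.radians(19.5); ex=np.array([np.cos(th),np.sin(th)]); ey=np.array([-ex[1],ex[0]])
    q=pts(c,np.argwhere(brass)[:,::-1],.100); a=q[:,:2]@ex
    b=q[a<a.min()+.014]; print(' bar',mm(b.mean(0)),line(b[:,:2])[1],len(b), 'yext',mm([ (b[:,:2]@ey).min(),(b[:,:2]@ey).max()]))
    bar=(X>.38)&(X<.5)&(Y>.2)&(Y<.4)&(Z>.148)&(Z<.17)
    q=pts(c,np.argwhere(bar)[:,::-1],.155); m,g=line(q[:,:2]); e=q[:,:2]@ey; print(' rail',mm(m),g,mm([e.min(),e.max(),(q[:,:2]@ex).mean()]),len(q))
    sd=box&(Z>.158)&(Z<.175)&(hsv[...,1]<60)
    r=cv2.minAreaRect(mm(pts(c,np.argwhere(sd)[:,::-1],.164))[:,:2].astype(np.float32)); print(' saddle',r,np.nanmedian(Z[sd]))
E
```

```text
top lid ((566.7283935546875, -138.40260314941406), (229.79209899902344, 244.0233154296875), 19.063907623291016) 1783
 bar [ 462.8 -168.1  100. ] 109.14959732583834 88 yext [-381.7 -239.9]
 rail [438.8 296.4] 109.1195932139935 [ 38.3 227.7 512.6] 132
 saddle ((579.8597412109375, -168.5361328125), (78.36605834960938, 204.49371337890625), 45.302711486816406) 0.16456437700649706
scene lid ((575.5, -135.82412719726562), (217.88169860839844, 262.29388427734375), 17.254404067993164) 1307
 bar [ 472.9 -194.7  100. ] 108.44065400349177 37 yext [-384.5 -299.9]
 rail [417.  360.2] 110.64410505634639 [157.2 236.1 513.3] 69
 saddle ((581.3167724609375, -168.0240478515625), (81.84782409667969, 219.00631713867188), 45.28791427612305) 0.166958524807872
```

Run:
```python
from h import *
import pickle
C={n:pickle.load(open(n+'.pkl','rb')) for n in('top','scene')}
th=np.radians(19.2); ex=np.array([np.cos(th),np.sin(th)]); ey=np.array([-ex[1],ex[0]])
for n,c in C.items():
    P=cloud(c); Z=P[...,2]; hsv=cv2.cvtColor(c['frame'],cv2.COLOR_BGR2HSV).astype(int)
    m=(P[...,0]>.4)&(P[...,0]<.72)&(P[...,1]>-.35)&(P[...,1]<.05)&(Z>.096)&(Z<.112)&(hsv[...,0]>8)&(hsv[...,0]<30)
    q=pts(c,np.argwhere(m)[:,::-1],.102)[:,:2]; a=q@ex; e=q@ey
    for lo in np.arange(.43,.59,.02):
        s=(a>lo)&(a<lo+.02); print(n,'a',round(lo,2),'e',(np.percentile(e[s],[1,99])*1000).round(), end=' ')
    for lo in(-.40,-.36,-.26,-.24):
        s=(e>lo)&(e<lo+.02); print('e',lo,'a',(np.percentile(a[s],[1,99])*1000).round(),end=' ')
    print()
c=C['scene']; hsv=cv2.cvtColor(c['frame'],cv2.COLOR_BGR2HSV).astype(int)
f=c['frame']; 
m=(hsv[...,1]>95)&(hsv[...,0]>12)&(hsv[...,0]<30); m[:, :234]=0; m[:,275:]=0; m[:111]=0; m[138:]=0
M=R.from_quat(c['orientation']).as_matrix(); o=np.array(c['origin'])
uv=np.argwhere(m)[:,::-1]; s=rays(c,uv); w=np.c_[s,np.ones(len(s))]@M.T
P=pts(c,uv)
for ec in(-.314,-.317):
  for aH in(.597,):
    pe=ec-.126; t=(pe-o[:2]@ey)/(w[:,:2]@ey); X=o+w*t[:,None]
    A=aH-X[:,:2]@ex; H=X[:,2]-.096
    r=np.hypot(A,H); g=np.arctan2(H,A); ok=(r<.18)&(g>.3)&(g<1.2)&(r>.05)
    for lo in np.arange(.05,.18,.02):
        k=ok&(r>=lo)&(r<lo+.02); 
        if k.any(): print(ec,round(lo,2),k.sum(),'ang',g[k].mean().round(3),'sd',g[k].std().round(3))
    k=ok&(r>.06)
    d=np.linalg.svd(np.c_[A,H][k]-np.c_[A,H][k].mean(0),full_matrices=False)[2][0]; print('line slope',np.arctan(d[1]/d[0]),'rmax',r[k].max())
e=P[:,:2]@ey; print('depth e med',np.nanmedian(e[ok]), 'depth angles',np.nanmedian(np.arctan2(P[ok&(r>.1),2]-.096,.597-P[ok&(r>.1)][:,:2]@ex)))
```

```text
top a 0.43 e [-417. -197.] top a 0.45 e [-421. -198.] top a 0.47 e [-420. -197.] top a 0.49 e [-419. -198.] top a 0.51 e [-419. -199.] top a 0.53 e [-420. -198.] top a 0.55 e [-419. -199.] top a 0.57 e [-419. -197.] e -0.4 a [433. 596.] e -0.36 a [377. 592.] e -0.26 a [377. 595.] e -0.24 a [383. 599.] 
scene a 0.43 e [-423. -216.] scene a 0.45 e [-430. -192.] scene a 0.47 e [-423. -191.] scene a 0.49 e [-422. -191.] scene a 0.51 e [-422. -191.] scene a 0.53 e [-422. -190.] scene a 0.55 e [-421. -190.] scene a 0.57 e [-429. -190.] e -0.4 a [433. 597.] e -0.36 a [378. 594.] e -0.26 a [423. 598.] e -0.24 a [435. 598.] 
-0.314 0.05 17 ang 0.798 sd 0.067
-0.314 0.07 20 ang 0.809 sd 0.06
-0.314 0.09 19 ang 0.807 sd 0.045
-0.314 0.11 10 ang 0.807 sd 0.036
-0.314 0.13 44 ang 0.918 sd 0.126
-0.314 0.15 25 ang 0.824 sd 0.046
-0.314 0.17 7 ang 0.753 sd 0.019
line slope 0.8495980173242413 rmax 0.1794959535637769
-0.317 0.05 16 ang 0.783 sd 0.07
-0.317 0.07 21 ang 0.8 sd 0.062
-0.317 0.09 18 ang 0.792 sd 0.042
-0.317 0.11 13 ang 0.857 sd 0.129
-0.317 0.13 42 ang 0.901 sd 0.119
-0.317 0.15 24 ang 0.815 sd 0.046
-0.317 0.17 7 ang 0.747 sd 0.019
line slope 0.8489970743526731 rmax 0.17851358548615257
depth e med -0.7290297596520884 depth angles -0.6270262358535819
```

```bash
cat > ptr.py <<'E'
from h import *
th=np.radians(19.2); ex=np.array([np.cos(th),np.sin(th)]); ey=np.array([-ex[1],ex[0]]); aH=.5975; eC=-.308
def pointer(c):
    hsv=cv2.cvtColor(c['frame'],cv2.COLOR_BGR2HSV).astype(int)
    P=cloud(c); e=P[...,:2]@ey; a=P[...,:2]@ex
    m=(abs(e-(eC-.126))<.03)&(hsv[...,1]>80)&(hsv[...,0]>10)&(hsv[...,0]<32)&(P[...,2]>.1)&(a>.4)&(a<.62)
    uv=np.argwhere(m)[:,::-1]; M=R.from_quat(c['orientation']).as_matrix(); o=np.array(c['origin'])
    s=rays(c,uv); w=np.c_[s,np.ones(len(s))]@M.T
    t=((eC-.126)-o[:2]@ey)/(w[:,:2]@ey); X=o+w*t[:,None]
    A=aH-X[:,:2]@ex; H=X[:,2]-.096; g=np.arctan2(H,A); r=np.hypot(A,H)
    k=(r>.04)&(r<.18); g0=np.median(g[k])
    for _ in range(5): k=(r>.04)&(r<.18)&(abs(r*np.sin(g-g0))<.010); g0=np.sum(g[k]*r[k]**2)/np.sum(r[k]**2)
    d=np.linalg.svd(np.c_[A,H][k]-np.c_[A,H][k].mean(0),full_matrices=False)[2][0]
    return g0,np.arctan(d[1]/d[0]),k.sum(),r[k].max(),np.median(e[m]),[(round(lo,2),g[k&(r>=lo)&(r<lo+.03)].mean().round(3)) for lo in(.04,.07,.10,.13)],(A,H,k)
E
python3 - <<'E'
from ptr import *
import pickle
for n in('scene','top'):
    c=pickle.load(open(n+'.pkl','rb')); print(pointer(c)[:-1])
def pos(a,e): return (ex*a+ey*e).round(4)
print('bar',pos(.382,-.3095),'hinge',pos(.5975,-.3095),'railmid a,e',pos(.5125,.133))
print('j',go([.541,-.0965,.30],44.1), go([.541,-.0965,.131],44.1))
E
```

```text
(np.float64(0.8016620579264933), np.float64(0.7910848859871986), np.int64(71), np.float64(0.16561845234402886), np.float64(-0.42564030690497445), [(0.04, np.float64(0.827)), (0.07, np.float64(0.787)), (0.1, np.float64(0.8)), (0.13, np.float64(0.802))])
(np.float64(-0.7968033953277319), np.float64(-0.74767672225311), np.int64(18), np.float64(0.17552298621023688), np.float64(-0.4147467470038374), [(0.04, np.float64(-0.896)), (0.07, np.float64(-0.824)), (0.1, np.float64(-0.786)), (0.13, np.float64(-0.796))])
bar [ 0.4625 -0.1667] hinge [ 0.666  -0.0958] railmid a,e [0.4403 0.2941]
j (array([-533.6, -542.7,  -69. ]), np.float64(21.9)) (array([-533.6, -542.4,  100. ]), np.float64(21.9))
```

Measured so far: hinge about (0.666,-0.096), bar about (0.4625,-0.167), saddle about (0.541,-0.0965) with its x at 44°, rail middle about (0.440,0.294), pointer about 0.80 rad.

```bash
python3 -m crank '[[[-33,-33,-10],2,0],[[-65,-65,-20],4,0],[[-97,-97,-30],6,0],[[-129,-129,-30],8,0],[[-161,-161,-30],10,0],[[-193,-193,-30],12,0],[[-225,-225,-30],14,0],[[-257,-257,-30],16,0],[[-289,-289,-30],18,0],[[-321,-321,-30],20,0]]' 40; python3 -c "
from h import *
print(go([.541,-.0965,.25],44.1))"
```

```text
time: 1.1
eef_pos: [0.4372, 0.1911, 0.261]
tcp_rot: [0.375, 0.927, -0.0, -0.0]
contact_force: [0.1, -0.4, -0.7]
opening: 0.998
finger_force: 0.0
(array([-274.7, -134.4,   11. ]), np.float64(1.8))
```

```bash
python3 -m crank '[[[-40,-20,0],1,0],[[-80,-40,0],1,0],[[-120,-60,0],2,0],[[-160,-80,0],2,0],[[-200,-100,0],2,0],[[-235,-115,0],2,0],[[-260,-128,0],2,0],[[-270,-133,0],2,0],[[-270,-133,0],2,0],[[-270,-133,0],2,0]]'
python3 - <<'E'
from h import *
print(go([.541,-.0965,.131],44.1))
c=read_camera('scene'); cv2.imwrite('pics/s2.png',cv2.resize(c['frame'][60:300,150:470],(800,600)))
from ptr import pointer
print(pointer(c)[:-1])
P=cloud(c);m=(abs(P[...,0]-.541)<.05)&(abs(P[...,1]+.0965)<.05)&(P[...,2]>.158)&(P[...,2]<.172)
if m.sum()>20: print(cv2.minAreaRect((P[m][:,:2]*1000).astype(np.float32)),m.sum())
E
```

```text
time: 2.1
eef_pos: [0.5386, -0.0894, 0.261]
tcp_rot: [0.39, 0.921, 0.0, -0.001]
contact_force: [-0.9, -0.4, -0.6]
opening: 0.998
finger_force: 0.0
(array([ -7. ,  -3.2, 129.9]), np.float64(-0.1))
(np.float64(-0.02829719580146731), np.float64(0.012586319272694085), np.int64(67), np.float64(0.165638082963171), np.float64(-0.4230480030111305), [(0.04, np.float64(-0.076)), (0.07, np.float64(-0.042)), (0.1, np.float64(-0.031)), (0.13, np.float64(-0.016))])
((540.5542602539062, -98.21769714355469), (33.92620086669922, 54.73843002319336), 43.0468864440918) 92
```

View pics/s2.png

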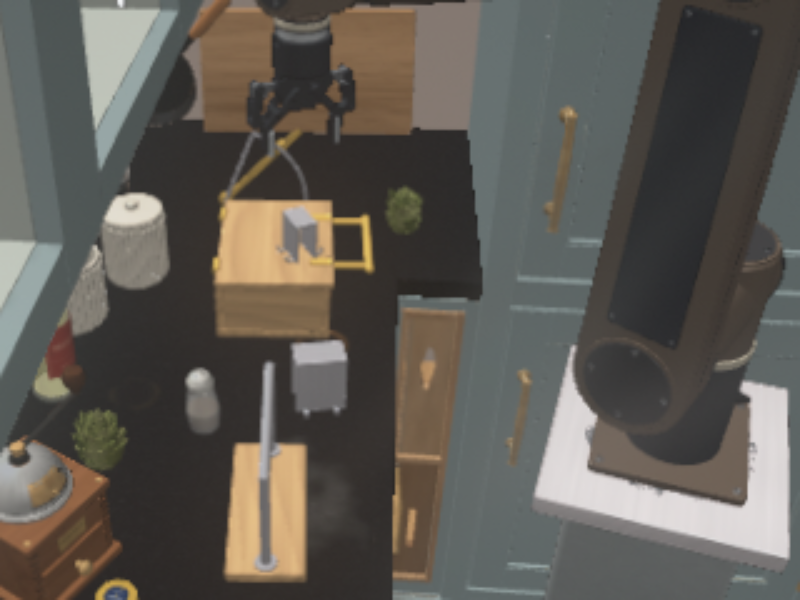

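The arm is clear and above the bin now. The scene crop shows the saddle at (298,230), the whole rail from (268,365) to (265,565), the pointer from (222,197) to (300,133), and the decoy at (320,375). I'll measure from this view.

```bash
sed -i "s/g0=np.median(g\[k\])/g0=.8/" ptr.py
python3 - <<'E'
from ptr import *
import pickle
c=read_camera('scene'); pickle.dump(c,open('scene2.pkl','wb'))
print(pointer(c)[:-1])
P=cloud(c); X,Y,Z=np.moveaxis(P,2,0); hsv=cv2.cvtColor(c['frame'],cv2.COLOR_BGR2HSV).astype(int)
bar=(X>.38)&(X<.5)&(Y>.19)&(Y<.40)&(Z>.14)&(Z<.17)
q=pts(c,np.argwhere(bar)[:,::-1],.152)[:,:2]; a=q@ex;e=q@ey
print('rail',a.mean(),e.min(),e.max(),np.polyfit(e,a,1),len(q),np.median(Z[bar]))
b=(abs(P[...,:2]@ex-.382)<.02)&(abs(P[...,:2]@ey+.309)<.09)&(Z>.08)&(Z<.12)&(hsv[...,1]>90)
q=pts(c,np.argwhere(b)[:,::-1],.100)[:,:2]; print('bar',(q@ex).mean(),(q@ey).min(),(q@ey).max())
m=(abs(X-.541)<.05)&(abs(Y+.0965)<.05)&(Z>.158)&(Z<.172)
print('saddle',cv2.minAreaRect((pts(c,np.argwhere(m)[:,::-1],.164)[:,:2]*1000).astype(np.float32)),m.sum())
E
```

```text
(np.float64(0.8009665138247816), np.float64(0.7892773496215622), np.int64(63), np.float64(0.16561845234402886), np.float64(-0.4208284418284904), [(0.04, np.float64(0.827)), (0.07, np.float64(0.787)), (0.1, np.float64(0.802)), (0.13, np.float64(0.8))])
rail 0.5108166687117401 0.03568496751106169 0.24286578171072337 [-0.0045132   0.51148147] 223 0.15707269521300982
bar 0.38531033087232586 -0.38248546430728503 -0.2329826945944351
saddle ((540.7804565429688, -96.69445037841797), (37.17041015625, 60.2620849609375), 46.54383087158203) 90
```

```bash
python3 -m crank '[[[-7,-3,15],0,0],[[-7,-3,45],0,0],[[-7,-3,75],0,0],[[-7,-3,100],0,0],[[-7,-3,120],0,0],[[-7,-3,130],0,0],[[-7,-3,130],0,0],[[-7,-3,130],0,0]]' ;python3 -c "
from h import *
print(go([.541,-.0965,.131],44.1))"
```

```text
time: 3.0
eef_pos: [0.5421, -0.0975, 0.1318]
tcp_rot: [0.391, 0.921, -0.0, 0.0]
contact_force: [0.1, -0.4, 0.4]
opening: 1.0
finger_force: 0.0
(array([ 1.5, -0.2,  0.8]), np.float64(-0.1))
```

```bash
python3 -m crank '[[[0,0,0],0,100],[[0,0,0],0,160],[[0,0,0],0,200],[[0,0,0],0,255],[[0,0,0],0,255],[[0,0,0],0,255],[[0,0,0],0,255]]' 50
```

```text
time: 3.7
eef_pos: [0.5422, -0.0976, 0.1321]
tcp_rot: [0.391, 0.921, 0.0, 0.001]
contact_force: [-0.8, 0.3, 4.7]
opening: 0.369
finger_force: 52.0
```

```bash
python3 -m crank '[[[0,0,-5],0,255],[[0,0,-15],0,255],[[0,0,-30],0,255],[[0,0,-50],0,255],[[0,0,-70],0,255],[[0,0,-90],0,255],[[0,0,-100],0,255],[[0,0,-105],0,255],[[0,0,-105],0,255]]' ;python3 -c "
from h import *
print(go([.4387,.2957,.24],19.2))"
```

```text
time: 4.6
eef_pos: [0.5419, -0.0975, 0.2369]
tcp_rot: [0.391, 0.921, 0.0, 0.001]
contact_force: [-0.3, -0.7, -1.5]
opening: 0.366
finger_force: 51.2
(array([354.5, 199. ,  -3.3]), np.float64(24.8))
```

```bash
python3 -m crank '[[[14,8,-3],2,255],[[42,24,-3],5,255],[[77,43,-3],8,255],[[112,63,-3],11,255],[[147,83,-3],14,255],[[182,103,-3],17,255],[[217,123,-3],20,255],[[252,142,-3],22,255],[[287,162,-3],24,255],[[315,178,-3],25,255]]';  python3 -m crank '[[[16,15,0],0,255],[[16,15,0],0,255],[[16,15,0],0,255],[[16,15,0],0,255]]' ;python3 -c "
from h import *
print(go([.4387,.2957,.24],19.2))"
```

```text
time: 5.6
eef_pos: [0.4493, 0.2544, 0.2378]
tcp_rot: [0.581, 0.814, -0.001, -0.001]
contact_force: [0.3, 0.0, -1.5]
opening: 0.364
finger_force: 51.2
time: 6.0
eef_pos: [0.4595, 0.2719, 0.2384]
tcp_rot: [0.581, 0.814, -0.001, -0.0]
contact_force: [-0.1, 0.2, -3.1]
opening: 0.366
finger_force: 51.1
(array([ 29.3, -12. ,  -1.6]), np.float64(-0.2))
```

```bash
python3 -m crank '[[[12,-5,-2],0,255],[[22,-9,-2],0,255],[[29,-12,-2],0,255],[[29,-12,-2],0,255],[[29,-12,-2],0,255]]'
python3 - <<'E'
from ptr import *
import pickle
print(go([.4387,.2957,.24],19.2))
for n in('scene','top'):
    c=read_camera(n); pickle.dump(c,open(n+'3.pkl','wb'))
c=pickle.load(open('scene3.pkl','rb')); cv2.imwrite('pics/s3.png',cv2.resize(c['frame'][180:300,190:330],(700,600),interpolation=cv2.INTER_CUBIC))
P=cloud(c); X,Y,Z=np.moveaxis(P,2,0); hsv=cv2.cvtColor(c['frame'],cv2.COLOR_BGR2HSV).astype(int)
m=(X>.36)&(X<.5)&(Y>.2)&(Y<.42)&(Z>.165)&(Z<.29)&(hsv[...,2]>90); q=P[m]; print(m.sum(), (q[:,:2]@ex).min(),(q[:,:2]@ex).max(),q[:,2].min(),q[:,2].max())
E
```

```text
time: 6.5
eef_pos: [0.4389, 0.2965, 0.2414]
tcp_rot: [0.58, 0.814, 0.0, 0.0]
contact_force: [-0.7, -0.3, -1.6]
opening: 0.364
finger_force: 51.1
(array([-0.7, -0.4,  1.4]), np.float64(-0.2))
264 0.48043380468494135 0.5396726105084826 0.21309609575091804 0.28437270193237585
```

View pics/s3.png

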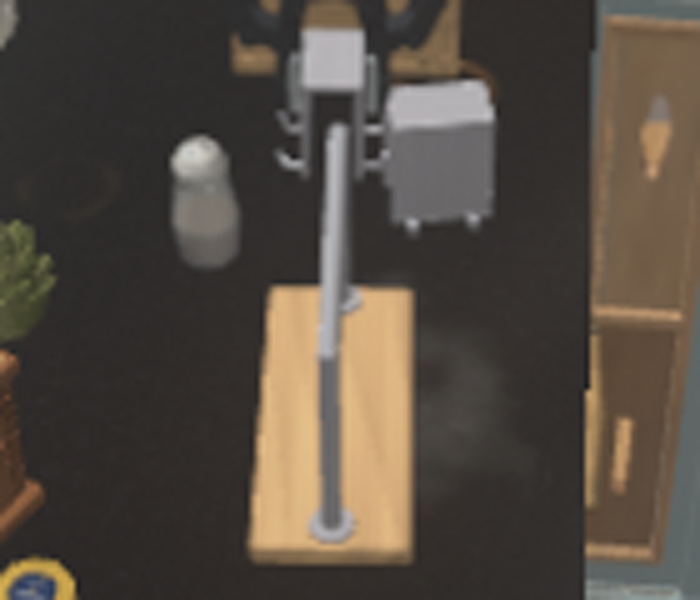

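The saddle hangs in the gripper astride the line of the bar: legs at x 305 and 360, bar at 335, so it is centred. I'll lower it.

```bash
python3 -m crank '[[[0,0,12],0,255],[[0,0,35],0,255],[[0,0,58],0,255],[[0,0,78],0,255],[[0,0,94],0,255],[[0,0,104],0,255],[[0,0,109],0,255],[[0,0,112],0,255],[[0,0,113],0,255],[[0,0,113],0,255]]'
```

```text
time: 7.6
eef_pos: [0.4396, 0.2965, 0.129]
tcp_rot: [0.581, 0.814, 0.001, 0.0]
contact_force: [-0.7, -0.3, -1.4]
opening: 0.368
finger_force: 51.1
```

```bash
python3 -m crank '[[[0,0,1],0,255],[[0,0,1.5],0,255],[[0,0,1.5],0,255]]'; python3 -m crank '[[[0,0,1],0,255],[[0,0,1.5],0,255],[[0,0,1.5],0,255]]'
```

```text
time: 7.9
eef_pos: [0.4397, 0.2966, 0.1281]
tcp_rot: [0.581, 0.814, 0.001, 0.0]
contact_force: [-1.6, -0.4, 3.7]
opening: 0.366
finger_force: 51.7
time: 8.2
eef_pos: [0.4397, 0.2966, 0.128]
tcp_rot: [0.581, 0.814, 0.0, 0.0]
contact_force: [-4.0, -1.6, 10.3]
opening: 0.367
finger_force: 52.9
```

Resting on the bar. I'll open and lift away.

```bash
python3 -m crank '[[[0,0,-0.5],0,220],[[0,0,-0.5],0,150],[[0,0,-0.5],0,100],[[0,0,-0.5],0,50],[[0,0,-0.5],0,0],[[0,0,-0.5],0,0],[[0,0,-0.5],0,0],[[0,0,-0.5],0,0],[[0,0,-0.5],0,0]]'
```

```text
time: 9.1
eef_pos: [0.4391, 0.2963, 0.1258]
tcp_rot: [0.581, 0.814, -0.0, -0.0]
contact_force: [-0.6, 0.1, 0.2]
opening: 1.003
finger_force: 0.0
```

```bash
python3 -m crank '[[[0,0,-10],0,0],[[0,0,-25],0,0],[[0,0,-50],0,0],[[0,0,-80],0,0],[[0,0,-105],0,0],[[0,0,-120],0,0],[[0,0,-120],0,0]]'
python3 - <<'E'
from ptr import *
import pickle
c=read_camera('scene'); cv2.imwrite('pics/s4.png',cv2.resize(c['frame'][180:300,190:330],(700,600),interpolation=cv2.INTER_CUBIC))
P=ex*.382-ey*.309
print(P,go([*P,.25],19.2))
E
```

```text
time: 9.8
eef_pos: [0.4406, 0.297, 0.2498]
tcp_rot: [0.581, 0.814, 0.003, 0.002]
contact_force: [-0.5, 0.3, -0.0]
opening: 1.001
finger_force: 0.0
[ 0.46237157 -0.16618524] (array([-444.9, -129.2,   -3.1]), np.float64(-0.2))
```

View pics/s4.png

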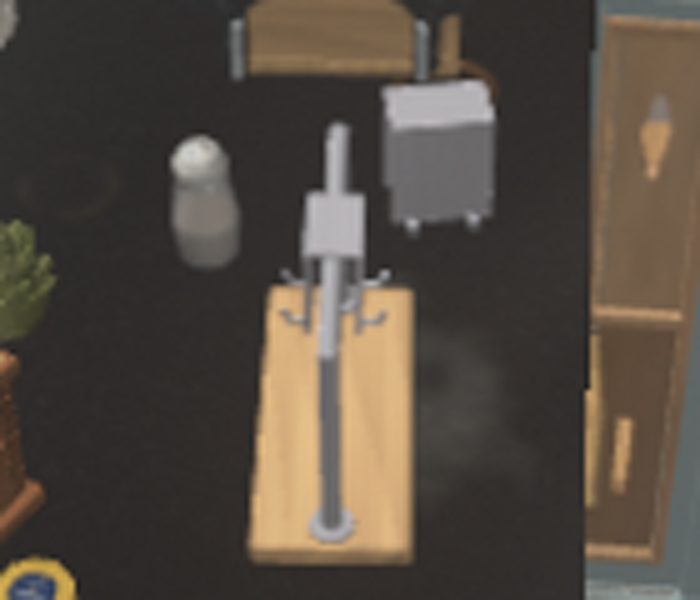

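The saddle hangs on the bar at (333,225) with the fingers clear of it. Next, over to the lid's bar, with the fingers partly closed on the way.

```bash
python3 -m crank '[[[-25,-7,0],0,60],[[-75,-22,0],0,100],[[-125,-36,0],0,100],[[-175,-51,0],0,100],[[-225,-65,0],0,100],[[-275,-80,0],0,100],[[-325,-94,0],0,100],[[-375,-109,0],0,100],[[-415,-120,0],0,100],[[-445,-129,0],0,100]]'; python3 -m crank '[[[0,0,0],0,100],[[0,0,0],0,100],[[0,0,0],0,100]]'
python3 - <<'E'
from ptr import *
P=ex*.380-ey*.309
print(go([*P,.085],19.2))
E
```

```text
time: 10.85
eef_pos: [0.4609, -0.1688, 0.2438]
tcp_rot: [0.581, 0.814, -0.0, -0.002]
contact_force: [-0.5, -0.5, 0.7]
opening: 0.611
finger_force: 0.0
time: 11.15
eef_pos: [0.4615, -0.1653, 0.2446]
tcp_rot: [0.58, 0.814, 0.0, -0.001]
contact_force: [0.5, 0.3, 0.1]
opening: 0.611
finger_force: 0.0
(array([ -1.5,  -1.3, 159.6]), np.float64(-0.2))
```

```bash
python3 -m crank '[[[-1,-1,20],0,115],[[-1,-1,55],0,115],[[-1,-1,90],0,115],[[-1,-1,120],0,115],[[-1,-1,140],0,115],[[-1,-1,153],0,115],[[-1,-1,162],0,115],[[-1,-1,165],0,115],[[-1,-1,165],0,115]]'; python3 -m crank '[[[0,0,0],0,160],[[0,0,0],0,200],[[0,0,0],0,255],[[0,0,0],0,255],[[0,0,0],0,255],[[0,0,0],0,255],[[0,0,0],0,255]]' 40
python3 - <<'E'
from ptr import *
s=get_state();p=s['eef_pos'];print(p, p[:2]@ex,p[:2]@ey)
E
```

```text
time: 12.05
eef_pos: [0.4618, -0.1676, 0.0812]
tcp_rot: [0.58, 0.814, 0.0, 0.0]
contact_force: [-0.4, -0.2, 0.0]
opening: 0.556
finger_force: 0.0
time: 12.75
eef_pos: [0.4633, -0.1678, 0.082]
tcp_rot: [0.581, 0.814, 0.001, 0.002]
contact_force: [4.7, 2.8, 1.2]
opening: 0.117
finger_force: 39.0
[ 0.46326332 -0.1677678   0.08196447] 0.3823216998607846 -0.3107877968574713
```

```bash
python3 -m crank '[[[0,0,-4],0,255],[[0.3,1,-15],0,255],[[0.3,1.5,-27],0,255],[[0,4,-43],0,255],[[0,7,-54],0,255],[[0,10,-64],0,255],[[0,13,-74],0,255],[[0,17,-84],0,255],[[0,17,-84],0,255],[[0,17,-84],0,255]]'
python3 - <<'E'
from ptr import *
s=get_state();p=s['eef_pos'];print(p, p[:2]@ex,p[:2]@ey, np.arctan2(p[2]-.082,.5973-p[:2]@ex),np.hypot(p[2]-.082,.5973-p[:2]@ex))
E
```

```text
time: 13.75
eef_pos: [0.4792, -0.1622, 0.165]
tcp_rot: [0.581, 0.814, 0.001, 0.002]
contact_force: [6.8, 0.7, -5.6]
opening: 0.122
finger_force: 39.5
[ 0.47915399 -0.16217872  0.16503315] 0.39916653657875883 -0.31073552112572583 0.3968430243958617 0.21482870750608396
```

```bash
python3 -m crank '[[[0,4.5,-10],0,255],[[0,9.3,-19.4],0,255],[[0,14.8,-29],0,255],[[0,20.6,-37.7],0,255],[[0,27,-46.5],0,255],[[0,33.6,-54.8],0,255],[[0,40.7,-62.8],0,255],[[0,40.7,-62.8],0,255],[[0,40.7,-62.8],0,255]]'
python3 - <<'E'
from ptr import *
import pickle
s=get_state();p=s['eef_pos'];print(p, p[:2]@ex,p[:2]@ey, np.arctan2(p[2]-.082,.5973-p[:2]@ex),np.hypot(p[2]-.082,.5973-p[:2]@ex))
for n in('scene','top'):
    c=read_camera(n); pickle.dump(c,open(n+'5.pkl','wb'))
c=pickle.load(open('scene5.pkl','rb'))
cv2.imwrite('pics/s5.png',cv2.resize(c['frame'][80:220,200:360],(686,600),interpolation=cv2.INTER_CUBIC))
try: print(pointer(c)[:-1])
except Exception as x: print(x)
P=cloud(c);hsv=cv2.cvtColor(c['frame'],cv2.COLOR_BGR2HSV).astype(int)
a=aH-P[...,:2]@ex;h=P[...,2]-.096;e=P[...,:2]@ey-eC
# lid's +y side face: rays onto plane e=+.113
m=(abs(e)<.11)&(h>.015)&(a>.01)&(a<.17)&(hsv[...,0]>8)&(hsv[...,0]<30)&(hsv[...,1]>60)
if m.sum()>30:
    d=np.linalg.svd(np.c_[a,h,e][m[...]] if 0 else np.stack([a[m],h[m],np.ones(m.sum())],1)[:,:2]-np.array([a[m].mean(),h[m].mean()]),full_matrices=False)[2][0]
    print('lid top slope',np.arctan(d[1]/d[0]),m.sum())
E
```

```text
time: 14.65
eef_pos: [0.5161, -0.1493, 0.2283]
tcp_rot: [0.581, 0.814, -0.0, 0.0]
contact_force: [-0.1, -4.1, -0.7]
opening: 0.12
finger_force: 39.4
[ 0.5161322  -0.14933369  0.22827913] 0.4383121825291409 -0.31076587671601114 0.7437908037052023 0.21604330663520288
(np.float64(0.7704193865936176), np.float64(0.7690004245448142), np.int64(104), np.float64(0.16561845234402886), np.float64(-0.4305177995543477), [(0.04, np.float64(0.793)), (0.07, np.float64(0.762)), (0.1, np.float64(0.755)), (0.13, np.float64(0.774))])
lid top slope 1.0022910247910233 1171
```

View pics/s5.png

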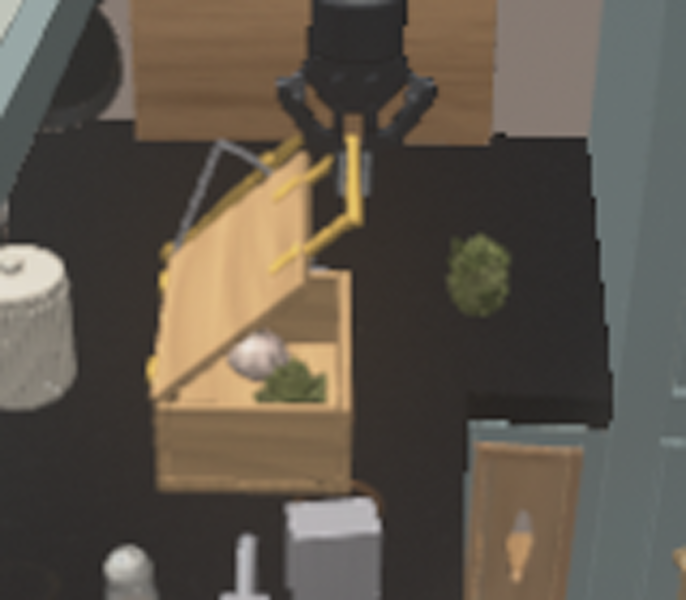

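The lid is partly up, with its far edge running from about (165,250) to (308,155) in the crop. The pointer shows just above it, ending near (300,140). I'll measure the lid's edges the same way as the pointer, to cancel camera bias.

```bash
cat > lid.py <<'E'
from ptr import *
def edge(c,pe,a0,off,side):
    """lid edge in plane e=pe: wood/other boundary; returns slope and offset"""
    P=cloud(c); hsv=cv2.cvtColor(c['frame'],cv2.COLOR_BGR2HSV).astype(int)
    a=aH-P[...,:2]@ex;h=P[...,2]-.096;e=P[...,:2]@ey-eC
    n=-a*np.sin(a0)+h*np.cos(a0); l=a*np.cos(a0)+h*np.sin(a0)
    m=(abs(n-.006)<.012)&(l>.0)&(l<.165)&(abs(e)<.125)
    return m,a,h,e,n,l
def lidfit(c,a0):
    m,a,h,e,n,l=edge(c,0,a0,0,0); m&=(abs(e)<.1)&(l>.02)&(l<.15)
    for _ in range(3):
        k=np.polyfit(a[m],h[m],1)
        m&=abs(h-np.polyval(k,a))<.008
    x,y=a[m],h[m]; d=np.linalg.svd(np.c_[x-x.mean(),y-y.mean()],full_matrices=False)[2][0]
    s=np.arctan(d[1]/d[0]); return s,np.cos(s)*(y.mean()-np.tan(s)*x.mean()),m.sum()
E
python3 - <<'E'
from lid import *
import pickle
for n in('scene5','top5'):
    print(n,lidfit(pickle.load(open(n+'.pkl','rb')),.744))
c=pickle.load(open('scene5.pkl','rb')); m,a,h,e,n,l=edge(c,0,.744,0,0)
print('e ext',np.percentile(e[m],[1,5,95,99]))
# edges of lid top: per column l-bin, ray onto planes
for pe,sgn in((-.113,-1),(.113,1)):
    k=np.zeros_like(m)
    mm=m.astype(np.uint8); mm=cv2.morphologyEx(mm,cv2.MORPH_CLOSE,np.ones((3,3)))
    uv=[]
    for u in np.where(mm.any(0))[0]:
        v=np.where(mm[:,u])[0]; uv.append((u,v[0]-.5 if sgn<0 else v[-1]+.5))
    uv=np.array(uv); M=R.from_quat(c['orientation']).as_matrix(); o=np.array(c['origin'])
    s=rays(c,uv); w=np.c_[s,np.ones(len(s))]@M.T; t=((eC+pe)-o[:2]@ey)/(w[:,:2]@ey); X=o+w*t[:,None]
    A=aH-X[:,:2]@ex; H=X[:,2]-.096; q=(A>.02)&(A<.10)
    f=np.polyfit(A[q],H[q],1); r=H-np.polyval(f,A); q&=abs(r)<.006; f=np.polyfit(A[q],H[q],1)
    print(pe,'slope',np.arctan(f[0]),'off',f[1]*np.cos(np.arctan(f[0])),q.sum(),(r[q]*1000).std())
c=pickle.load(open('scene2.pkl','rb')); A,H,k=pointer(c)[-1]; f=np.polyfit(A[k],H[k],1); x=np.c_[A[k],H[k]]; m0=x.mean(0); d=np.linalg.svd(x-m0,full_matrices=False)[2][0]; s=np.arctan(d[1]/d[0]); print('pointer slope',s,'off',np.cos(s)*(m0[1]-np.tan(s)*m0[0]))
E
```

```text
scene5 (np.float64(0.7367347850562915), np.float64(0.006940736593573448), np.int64(702))
top5 (np.float64(0.7362549911882647), np.float64(0.00622460657702007), np.int64(631))
e ext [-0.12381769 -0.11226238  0.11182125  0.11492151]
-0.113 slope 0.7937650805435483 off 0.007806831235000416 19 2.7384700880898465
0.113 slope 0.735673445757454 off -0.002952465918535374 24 1.1606047171360578
pointer slope 0.7892773496215622 off 0.0013631873652887251
```

Run:
```python
from lid import *
import pickle
for nm in('scene','scene2'):
    c=pickle.load(open(nm+'.pkl','rb')); f=c['frame'].astype(float); wgt=np.clip(f[...,2]-f[...,0]-12,0,None)  # R-B: brass vs black/grey
    v,u=np.mgrid[105:140,228:285]; uv=np.c_[u.ravel(),v.ravel()]; W=wgt[v.ravel(),u.ravel()]
    M=R.from_quat(c['orientation']).as_matrix(); o=np.array(c['origin']); s=rays(c,uv); w=np.c_[s,np.ones(len(s))]@M.T
    for ec in(-.308,-.311):
        t=((ec-.126)-o[:2]@ey)/(w[:,:2]@ey); X=o+w*t[:,None]; A=aH-X[:,:2]@ex; H=X[:,2]-.0965
        g0=.8
        for _ in range(6):
            r=A*np.cos(g0)+H*np.sin(g0); n=-A*np.sin(g0)+H*np.cos(g0); k=(abs(n)<.011)&(r>.04)&(r<.150)
            g0+=np.sum(W[k]*n[k]*r[k])/np.sum(W[k]*r[k]**2)
        print(nm,ec,round(g0,4),[(round(lo,2),round(1000*np.sum((W*n)[q])/W[q].sum(),1)) for lo in np.arange(.03,.15,.02) for q in[(abs(n)<.011)&(r>lo)&(r<lo+.02)]])
```

```text
scene -0.308 0.8219 [(np.float64(0.03), np.float64(1.0)), (np.float64(0.05), np.float64(0.2)), (np.float64(0.07), np.float64(0.0)), (np.float64(0.09), np.float64(-0.4)), (np.float64(0.11), np.float64(0.2)), (np.float64(0.13), np.float64(-0.0))]
scene -0.311 0.8117 [(np.float64(0.03), np.float64(-0.1)), (np.float64(0.05), np.float64(-0.4)), (np.float64(0.07), np.float64(0.1)), (np.float64(0.09), np.float64(-0.3)), (np.float64(0.11), np.float64(-0.0)), (np.float64(0.13), np.float64(0.3))]
scene2 -0.308 0.8209 [(np.float64(0.03), np.float64(1.0)), (np.float64(0.05), np.float64(0.2)), (np.float64(0.07), np.float64(0.1)), (np.float64(0.09), np.float64(-0.8)), (np.float64(0.11), np.float64(-0.0)), (np.float64(0.13), np.float64(0.1))]
scene2 -0.311 0.8106 [(np.float64(0.03), np.float64(-0.1)), (np.float64(0.05), np.float64(-0.3)), (np.float64(0.07), np.float64(0.2)), (np.float64(0.09), np.float64(-0.8)), (np.float64(0.11), np.float64(-0.4)), (np.float64(0.13), np.float64(0.5))]
```

Run:
```python
from lid import *
import pickle
c=pickle.load(open('scene2.pkl','rb')); c1=pickle.load(open('scene.pkl','rb'))
f=(c['frame'].astype(float)+c1['frame'])/2; Wi=f[...,2]-f[...,0]
v,u=np.mgrid[105:140,228:285]; uv=np.c_[u.ravel(),v.ravel()]; W=Wi[v.ravel(),u.ravel()]
M=R.from_quat(c['orientation']).as_matrix(); o=np.array(c['origin']); s=rays(c,uv); w=np.c_[s,np.ones(len(s))]@M.T
t=((-.3085-.126)-o[:2]@ey)/(w[:,:2]@ey); X=o+w*t[:,None]; A=aH-X[:,:2]@ex; H=X[:,2]-.0965
g0=.81; r=A*np.cos(g0)+H*np.sin(g0); n=-A*np.sin(g0)+H*np.cos(g0)
for lo,hi in((.04,.06),(.06,.08),(.08,.10),(.10,.12),(.14,.16)):
    b=np.arange(-.014,.0141,.002); print(lo,[int(W[(r>lo)&(r<hi)&(n>x)&(n<=x+.002)].mean()) if ((r>lo)&(r<hi)&(n>x)&(n<=x+.002)).any() else None for x in b])
# 3-D depth points of the strip (face) 
P=cloud(c); a=aH-P[...,:2]@ex; e=P[...,:2]@ey; h=P[...,2]-.0965
q=(Wi>35)&(abs(e+.434)<.02)&(h>.02)&(a>.02); rr=np.hypot(a,h); q&=(rr<.15)&(abs(np.arctan2(h,a)-.8)<.15)
print(q.sum(),'e',np.percentile(e[q],[10,50,90]),'ang',np.sum(np.arctan2(h,a)[q]*rr[q])/rr[q].sum())
```

```text
0.04 [8, None, 8, 23, 48, 52, 63, 68, None, 62, 36, None, 7, 6, 2]
0.06 [8, 8, 10, 39, None, 61, 67, None, 66, 59, 32, 35, 7, 7, None]
0.08 [8, 8, 15, None, 42, 63, 69, 74, 70, 57, None, 28, 7, 7, 7]
0.1 [7, 8, 17, 16, 41, 51, 32, 53, 42, None, 26, 6, 6, 3, 5]
0.14 [7, 7, 12, 43, None, 66, 71, 68, 73, 59, 41, None, 16, 24, 30]
64 e [-0.43884493 -0.43266431 -0.42913028] ang 0.8060480630460647
```

```bash
python3 -m crank '[[[0,2.5,-2.6],0,255],[[0,5,-5.1],0,255],[[0,7.5,-7.6],0,255],[[0,10.2,-10.2],0,255],[[0,10.2,-10.2],0,255],[[0,10.2,-10.2],0,255],[[0,10.2,-10.2],0,255],[[0,10.2,-10.2],0,255]]'
python3 - <<'E'
from lid import *
import pickle
s=get_state();p=s['eef_pos'];print(p, np.arctan2(p[2]-.082,.5973-p[:2]@ex),np.hypot(p[2]-.082,.5973-p[:2]@ex),s['contact_force'])
for n in('scene','top'):
    c=read_camera(n); pickle.dump(c,open(n+'6.pkl','wb')); print(lidfit(c,.81))
    if n=='scene': cv2.imwrite('pics/s6.png',cv2.resize(c['frame'][90:180,215:315],(667,600),interpolation=cv2.INTER_CUBIC))
E
```

```text
time: 15.55
eef_pos: [0.5254, -0.1461, 0.2386]
tcp_rot: [0.581, 0.814, -0.001, -0.0]
contact_force: [-1.8, -6.2, 1.3]
opening: 0.121
finger_force: 39.5
[ 0.52540133 -0.14607944  0.23864279] 0.8098490342596609 0.2163027492027613 [-1.81418187 -6.22514614  1.30067281]
(np.float64(0.8041529905070341), np.float64(0.006445448663064739), np.int64(644))
(np.float64(0.8074994918574004), np.float64(0.005824511300043727), np.int64(519))
```

View pics/s6.png

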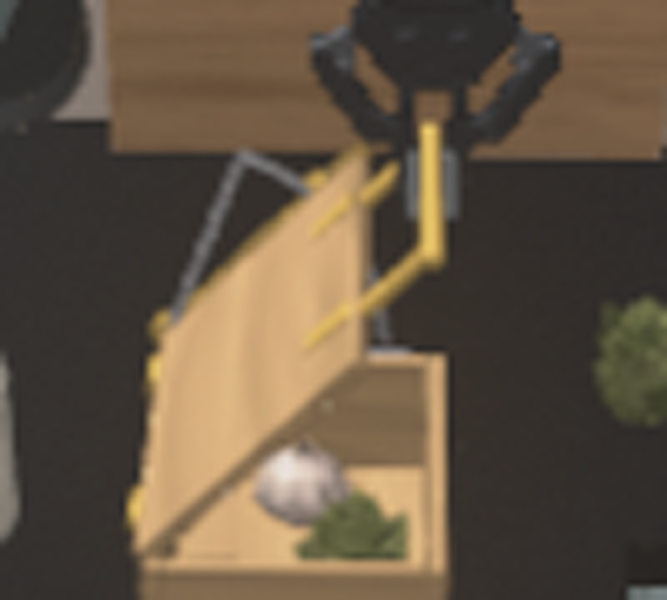

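The lid edge runs from about (175,315) to (362,150). The pointer shows as a thin, even, parallel strip along it, so the two are in line: the lid is at about 0.806 rad and the pointer at about 0.80–0.81. I'll let it settle, check stillness, and hand in.

```bash
python3 -m crank '[[[0,0,0],0,255],[[0,0,0],0,255],[[0,0,0],0,255],[[0,0,0],0,255],[[0,0,0],0,255]]'
python3 - <<'E'
from lid import *
s=get_state();p=s['eef_pos'];print(np.arctan2(p[2]-.082,.5973-p[:2]@ex),abs(s['dq']).max(),s['finger_force'])
c=read_camera('scene'); print(lidfit(c,.81))
P=cloud(c); m=(abs(P[...,0]-.44)<.05)&(abs(P[...,1]-.296)<.04)&(P[...,2]>.157)&(P[...,2]<.17); print('saddle on rail',np.nanmedian(P[m],0),m.sum())
print(ctrl.sign_off())
E
```

```text
time: 16.15
eef_pos: [0.5254, -0.1461, 0.2386]
tcp_rot: [0.581, 0.814, -0.001, -0.0]
contact_force: [-2.3, -4.7, 1.8]
opening: 0.121
finger_force: 39.5
0.8098432274089029 0.0012827239345868996 39.450257420539856
(np.float64(0.8034009124514807), np.float64(0.006585487803099052), np.int64(637))
saddle on rail [0.43777941 0.2990246  0.16215666] 166
the job is handed in; nothing more can be done
None
```

I handed the job in at about 16 s: the small saddle hangs on the rail's bar, released, and the gripper is holding the lid still at about 0.81 rad, in line with the pointer (measured at 0.80–0.82 rad).

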